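# Clamp a rectifier module in the test press and run the hold-to-test check

### The arm

A 6-joint arm with a two-finger parallel gripper is mounted at the origin on the work surface. World frame = base frame: x ahead of the robot, y to its left, z up, the work surface at z = 0. Lengths are in mm, angles in degrees, forces in N, time in s.
With the tool pointing down it reaches from about 300 to 850 mm from the base axis. Payload 4.2 kg.
Tool frame: the origin (TCP) lies between the finger pads; the fingertips stand 22 mm ahead of it and the grasp point (between the pads) lies 3 mm ahead of it; z points along the fingers, y is the direction in which the jaws open and shut (so a half turn about z gives the same grasp; the last joint's range is limited). The gripper opens to 91 mm and grips with 3 to 60 N. Pads are 32 mm wide; open, the fingers measure 118 mm over their backs; the gripper's body (76 mm by 178 mm) begins 60 mm behind the grasp point.
Start: joints at [75, 18.312, 89.639, -0, 72.044, -1.146], TCP at [137.685, 558.286, 235.976] pointing down, gripper open.
Joint ranges: [-177.97, 177.97], [-48.28, 115.42], [12.27, 149.76], [-77.06, 257.06], [2.81, 150.46], [-146.56, 146.56]. Speed limits (degrees/s): [147.25, 147.25, 180, 180, 180, 180].

### API

Orientations are given as [roll, pitch, yaw] about the fixed x, y, z axes, in that order (R = Rz(yaw) Ry(pitch) Rx(roll)).
In Python, from workcell import telemetry, cams, env gives the robot as it stands.
- The arm moves only by the shell command python3 -m inch 'ROWS' [FORCE]. ROWS is JSON, a list of rows, each an object of numbers: "x", "y", "z": the shift along the tool's x, y, z in cm; "yaw": the turn about the tool's z in units of 5 degrees (1.0 is 5 degrees); "gripper": the gripper's target within -1 to 1 (fully open at 1, half-way at 0, shut at -1). A call has 1 to 12 rows; each row shifts and turns the commanded pose from where the row before left it, along the tool's axes as they then stand; what a row does not reach is not made up. A row lasts 1/12 s, in which the tool goes at most 41.7 mm and 7.16 degrees, less where a joint would pass 70% of its speed; a pose out of reach is approached as far as the arm can. A call is refused whole if a number of a shift passes 4.17 or a number of a turn 1, either way. A call with a gripper value outside its range is refused whole. The fingers move at their own pace and stop on an object; FORCE is the grip in N (left out, the last holds). Time passes only in rows, so rows that do not move let the fingers close. It gives the time, the measured TCP pose, the force and the opening at its end, in the units of the state.
- telemetry.state(): the state, without advancing time (a new reading comes with each control period).
- cams.grab_frame(name): name is "scene" or "top" or "wrist"; returns a dict with "pixels" (480x640x3 uint8, red, green, blue), "mtx" (3x3 intrinsics, pixels), "rvec" (rotation vector, rad) and "tvec" (3), from world to camera coordinates, as OpenCV has them. Camera axes: x right, y down, z forward; pixel columns grow to the right and rows downward; lengths in mm; the calibration is good to about 2 mm. A picture is of the moment at which its call begins. There is no depth.
- env.job_done(): hands the job in, once; it reports no verdict.
The state is a dict: "time_s": time; "qpos": joint angles; "qvel": joint speeds; "effort": joint torques, N m; "ee_pos": TCP position; "ee_rot": TCP orientation; "force": force on the tool from outside, world axes, zero at the start; "torque": the same for the moment, N m; "gripper_width": finger opening in mm.
Only numpy, scipy, OpenCV 4.12 (cv2) and the standard library are available. Lean on these libraries where they do the work, as an engineer would, in place of code of your own. Each camera call takes 0.05 s, during which the arm holds its last target. There are 200 camera calls.

### The job

Slide the rectifier module along the bed of the green test clamp into its corner, right up against the rear fence and the end stop. Then turn the clamp's T-handle clockwise until the resistance clearly rises and the module is firmly clamped, without forcing the screw. Only when it is clamped, hold the green test button fully down for at least three seconds without a break and let it go, leaving the red stop button and everything else on the bench alone.

Things in the scene. Friction and masses are not known exactly. Their poses are not given: they have to be found in the camera images.
- fixture: the test clamp, a green C-frame hand-screw press fixed to the bench. Origin on the bench (z = 0) straight under the screw axis; its x points from its open front to the column at its back, its y along the bed, z up. Its bed: flat steel plate, top at z = 20 mm, x -65 to 65, y -220 to 80 mm, open at the front and at the -y end. A seated module has its centre at x = 0, y = 0
- fence (a point): point on the front face of the rear fence, straight behind the screw axis, at the fence's top: an aluminium bar fixed on the bed. In the fixture's frame its face is at x = 43 mm and runs from y = -220 to 65 mm; its top is at z = 40 mm (screw heads 6 mm higher)
- end_stop (a point): point on the face of the end stop, level with the screw axis, at the stop's top: an aluminium bar fixed across the bed. In the fixture's frame its face is at y = 65 mm and runs from x = -49 to 49 mm; its top is at z = 40 mm (screw heads 6 mm higher)
- over_arm (a point): middle of the brass nut on top of the green over-arm, on the screw axis, 182 mm above the bench. In the fixture's frame the arm spans x -33 to 142, y -33 to 33, z 125 to 182 mm; the column that carries it spans x 82 to 142, y -35 to 35 mm, from the bed up
- module_center (a point): centre (half-way up) of the loose rectifier module: black power block with copper terminals and a grey contact plate on a finned aluminium heatsink; as a whole a box 86 (its x) x 130 (its y) x 62 mm high, upright sides, 0.6 to 0.9 kg, too wide to grip. It starts on the -y half of the bed, turned up to 0.22 rad from the fixture's axes; it slides with about 2 to 7 N
- module: the same rectifier module, origin at the centre of its underside, same axes
- handle_hub (a point): middle of the T-handle, on the screw axis at the height of the bar's centre line (225 to 228 mm above the bench at the start); dark steel hub, radius 16 mm, 30 mm high, centred here. Its x lies along the bar and turns with it. The screw is stiff and stays where it is left: it runs free at about 0.35 N m (4.7 N square to the bar, 75 mm from the axis)
- handle_end (a point): one end of the T-handle's bar, 90 mm from handle_hub, on the bar's centre line. The bar is round steel, 12 mm in diameter, symmetric about the hub, with a dark ball of radius 10.5 mm at each end, and sweeps a level circle of 101 mm radius. It may start in any direction, also over the bed. When a push pauses, a free screw keeps under 3 N on the pusher, a clamped one may keep more
- ram: red pressure pad, 52 mm across, 10 mm thick, with a stem and disc springs, on the screw axis; origin at the centre of its flat underside. Turning the handle clockwise seen from above lowers pad and handle 5 mm per turn. The pad starts 3 to 6 mm above the height of the module's top: about 0.55 to 1.1 turns until it touches, then about 0.25 to 0.45 turn more to clamp
- pad (a point): the same point, centre of the pad's underside. Once the pad touches the module, the first 0.2 turn takes up the springs with little rise in effort; from then on the effort to keep the handle moving climbs by about half the free-running effort for each further 0.2 turn. At 1.5 to 2 times the free-running effort the clamp is firm; over 2.6 times is forcing it. Let go of, it stays clamped
- station: the push-button station: grey box with yellow lid, fixed to the bench left or right of the clamp, 85 mm (its x) by 145 mm (its y), flat top at z = 62 mm. Origin on the bench under its middle. In its own frame the green test button is at x = 0, y = -36 mm; the red stop button, not to be pressed, at x = 0, y = +36 mm (cap radius 19 mm on a yellow collar, top at z = 84 mm)
- test_button_top (a point): middle of the top of the green test button's cap when up (84 mm above the bench, cap radius 15 mm, in a steel collar of radius 23 mm whose top is 74 mm above the bench); it is pressed straight down
- test_button (a joint): travel of the green test button, m: 0 up, 0.006 fully down; springs back up by itself; fully down takes about 6 N
- stop_button (a joint): travel of the red stop button, m: 0 up, 0.006 pressed; to stay up
- fan: bystander: black 120 x 120 x 38 mm axial fan lying flat beside the clamp, opposite the station; origin at the centre of its underside
- multimeter: bystander: yellow and black multimeter lying flat beyond the bed's -y end, 82 (its x) x 165 (its y) x 38 mm (its knob stands to 48 mm), origin at the centre of its underside
- screwdriver: bystander: screwdriver with orange handle, 200 mm long along its x, 26 mm thick, lying in front of the +y half of the bed; origin at its middle, underneath
- spray_can: bystander: upright spray can, 65 mm across, 165 mm high, behind the bed's -y half; origin at the centre of its underside
- carton: bystander: small cardboard carton 85 (its x) x 105 (its y) x 75 mm high, behind the bed's +y end; origin at the centre of its underside
- spanner: bystander: flat steel spanner 190 mm long along its x, 8 mm thick, in front of the -y half of the bed; origin at its middle, underneath

How it is judged:
By the outcome, as a careful person would: the job done as asked, in the order asked, and still so for the second after the job is handed in, with the robot touching nothing.
It also fails if it takes over 72 s, if anything falls off the work surface, if the arm or the gripper's body presses on something with over 40 N, if the wrist force passes 120 N, or if a joint passes its speed limit or range.

## Working session

There is one attempt and no reset: what is moved stays moved. The work goes in short steps, Python scripts to look and compute and a shell command to move; the robot and the scene stay as the last step left them, time stands still between calls to the robot, and variables do not carry over. Pictures are saved under pics/ and viewed, about 8 in all and at most 12, crops included, and the job is handed in when it is done.

```bash
ls; mkdir -p pics
python3 - <<'E'
from workcell import telemetry, cams, env
import cv2
s=telemetry.state();print(s)
for n in ["scene","top"]:
    f=cams.grab_frame(n);cv2.imwrite(f"pics/{n}0.png",f["pixels"][:,:,::-1]);print(n,f["mtx"].tolist(),f["rvec"],f["tvec"])
E
```

```text
pics
{'time_s': 0.0, 'qpos': array([ 7.49994802e+01,  1.83521618e+01,  8.97067523e+01,  8.82047703e-04,
        7.20441743e+01, -1.14624212e+00]), 'qvel': array([ 0.00176489, -0.06372733,  0.0638429 ,  0.04507034, -0.03401314,
        0.01922625]), 'effort': array([-4.94904834e-04, -4.12455010e+01, -2.31978554e+01,  7.28070200e-02,
        4.54813137e-02, -1.22059678e-04]), 'ee_pos': array([137.5617139 , 557.81750523, 235.11268728]), 'ee_rot': array([-1.79896949e+02, -2.90064611e-03,  1.66145447e+02]), 'force': array([ 0.21743259,  0.64260243, -0.30329595]), 'torque': array([-0.00372391,  0.01410978, -0.05737916]), 'gripper_width': 91.44350569428731}
scene [[578.6588425676003, 0.0, 317.6986267184124], [0.0, 578.6588425676003, 237.57072222562735], [0.0, 0.0, 1.0]] [ 2.02753139  1.00063285 -0.48156784] [-382.48374154 -174.05172489 1939.04289616]
top [[445.7535893309368, 0.0, 326.00620812756665], [0.0, 445.7535893309368, 241.545236966069], [0.0, 0.0, 1.0]] [ 2.10263006 -2.15564172  0.23567788] [   2.04147321  634.89097251 1051.55264853]
```

View pics/scene0.png

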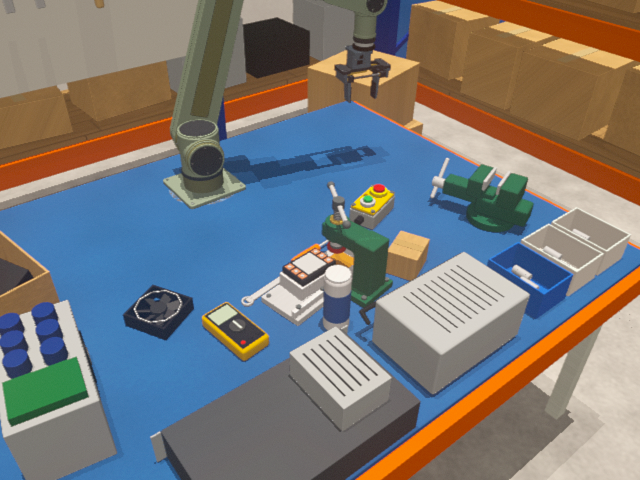

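View pics/top0.png

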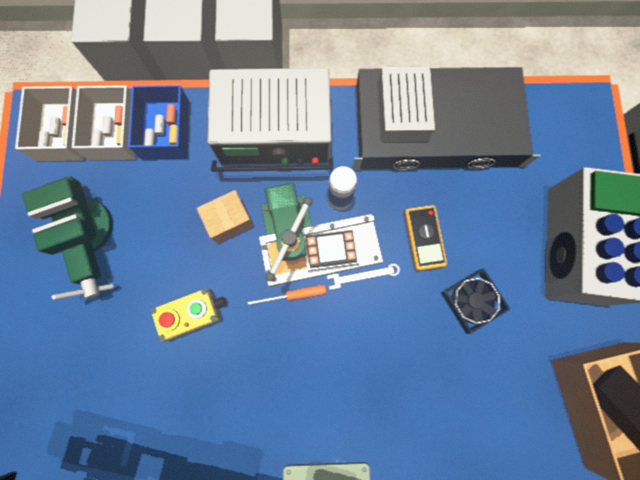

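The top view shows the clamp (hub near (289,238), handle ends (309,202) and (270,275)), the module at (330,250), the station at (187,316) with red at (167,320) and green at (197,309), the fan at (475,300) and the multimeter at (425,238). I'll zoom in on both views.

```bash
cat > h.py <<'E'
import numpy as np, cv2
from workcell import telemetry, cams, env
def grab(n,save=None):
    f=cams.grab_frame(n)
    if save: cv2.imwrite(f"pics/{save}.png",f["pixels"][:,:,::-1])
    return f
def ray(f,uv):
    R=cv2.Rodrigues(np.array(f["rvec"],float))[0];t=np.array(f["tvec"],float).ravel()
    d=R.T@np.linalg.inv(f["mtx"])@np.array([uv[0],uv[1],1.]);return -R.T@t,d/np.linalg.norm(d)
def onz(f,uv,z):
    o,d=ray(f,uv);return (o+d*(z-o[2])/d[2])[:2]
def tri(fa,a,fb,b):
    o1,d1=ray(fa,a);o2,d2=ray(fb,b)
    A=np.c_[d1,-d2];k=np.linalg.lstsq(A,o2-o1,rcond=None)[0]
    p,q=o1+k[0]*d1,o2+k[1]*d2;return (p+q)/2,np.linalg.norm(p-q)
def proj(f,p):
    return cv2.projectPoints(np.array(p,float).reshape(-1,3),np.array(f["rvec"],float),np.array(f["tvec"],float),f["mtx"],None)[0].reshape(-1,2)
def crop(f,x0,y0,w,h,k,save):
    cv2.imwrite(f"pics/{save}.png",cv2.resize(f["pixels"][y0:y0+h,x0:x0+w,::-1],None,fx=k,fy=k,interpolation=cv2.INTER_CUBIC))
E
python3 - <<'E'
from h import *
f=grab("top");crop(f,240,170,160,120,5,"topc")
g=grab("scene");crop(g,240,170,160,120,5,"scenec")
# station buttons by colour
for n,fr in (("top",f),("scene",g)):
    hsv=cv2.cvtColor(fr["pixels"],cv2.COLOR_RGB2HSV)
    for c,lo,hi in (("green",(50,120,130),(80,255,255)),("red",(0,180,140),(5,255,255)),("yellow",(24,150,130),(32,255,255))):
        m=cv2.inRange(hsv,lo,hi);k,l,st,ce=cv2.connectedComponentsWithStats(m)
        print(n,c,[(st[i].tolist(),ce[i].round(1).tolist()) for i in range(1,k) if st[i,4]>25])
E
```

```text
top green [([596, 172, 44, 40, 1420], [616.9, 191.5]), ([191, 304, 10, 10, 70], [195.0, 308.3])]
top red []
top yellow []
scene green [([364, 196, 8, 6, 39], [367.7, 198.2]), ([3, 358, 83, 61, 2820], [42.7, 387.1])]
scene red [([374, 185, 11, 6, 42], [378.6, 187.4])]
scene yellow [([353, 187, 40, 26, 386], [374.0, 199.7]), ([203, 317, 65, 36, 216], [237.0, 338.0])]
```

View pics/topc.png

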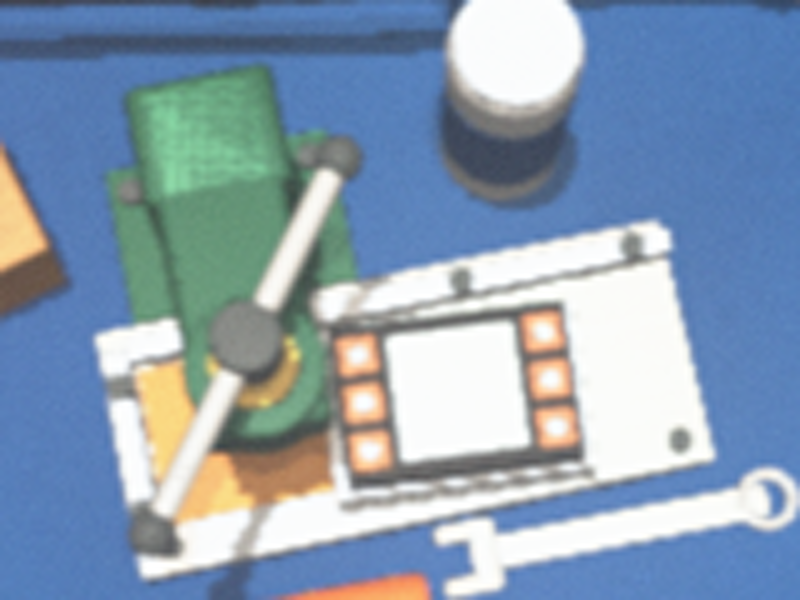

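View pics/scenec.png

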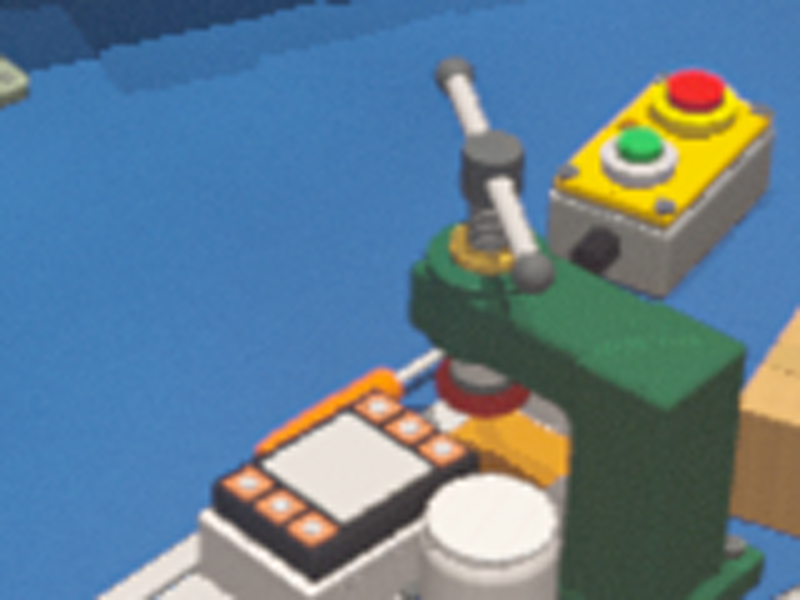

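```bash
cat > m.py <<'E'
from h import *
f=grab("top");g=grab("scene")
T=lambda u,v:(240+u/5-.4,170+v/5-.4)
np.set_printoptions(precision=1,suppress=True)
hub=tri(f,T(249,338),g,T(492,165));e1=tri(f,T(339,157),g,T(532,270));e2=tri(f,T(155,531),g,T(455,75))
print("hub",hub,"e1",e1,"e2",e2,np.linalg.norm(e1[0]-e2[0]),(e1[0]+e2[0])/2)
gr=tri(f,(195,308.3),g,(367.7,198.2));print("green",gr, onz(f,(195,308.3),84),onz(g,(367.7,198.2),84))
rd=onz(f,(166.5,320),84);print("red",rd,onz(g,(378.6,187.4),84))
print("bed front",onz(f,T(145,580),20),onz(f,T(715,460),20))
print("fence top -y end, back corner",onz(f,T(664,222),40),"front",onz(f,T(672,250),40))
mc=[onz(f,T(*p),82) for p in((330,325),(560,305),(583,457),(350,487))];print("mod black corners z82",mc,np.mean(mc,0))
plT=[(385,335),(515,318),(532,450),(405,468)];plS=[(262,465),(348,412),(435,467),(352,523)]
print("plate top z82",np.mean([onz(f,T(*p),82) for p in plT],0),"scene",np.mean([onz(g,T(*p),82) for p in plS],0), "tri",tri(f,np.mean([T(*p) for p in plT],0),g,np.mean([T(*p) for p in plS],0)))
print("nut",onz(f,T(255,362),182), onz(g,T(482,245),182))
print("heads",[onz(f,T(*p),46) for p in ((461,280),(632,245),(120,385))])
print("can,screwdriver,spanner,meter,carton,fan",onz(f,T(513,50),165),onz(f,(307,293),20),onz(f,(333,283),8),onz(f,(425,238),38),onz(f,(224,215),75),onz(f,(475,300),38))
E
python3 m.py
```

```text
hub (array([612.7,  68.3, 230.9]), np.float64(0.8698102007400648)) e1 (array([691.8,  28.6, 228.8]), np.float64(0.16334302091653674)) e2 (array([532.3, 108.8, 228.7]), np.float64(1.817335248495682)) 178.61840818913691 [612.   68.7 228.7]
green (array([477.2, 302. ,  81.8]), np.float64(1.298190226683298)) [476.7 300.9] [479.8 300.3]
red [451.2 366.6] [454.4 368.1]
bed front [532.5 133.9] [ 587.1 -159.6]
fence top -y end, back corner [ 709.2 -136.4] front [ 694.2 -139.9]
mod black corners z82 [array([649.4,  36.5]), array([657. , -77.2]), array([580.9, -85.5]), array([568.9,  28.3])] [614.  -24.5]
plate top z82 [614.3 -26.1] scene [615.3 -22.1] tri (array([615.2, -24.4,  82.4]), np.float64(4.019535192947143))
nut [611.8  68.2] [611.   65.9]
heads [array([679.2, -30.1]), array([ 695.8, -118.6]), array([628.6, 143.6])]
can,screwdriver,spanner,meter,carton,fan [760.7 -52.7] [511.3  36.9] [536.3 -30.3] [ 643.1 -269.3] [705.3 238.5] [ 481.7 -384.2]
```

Fits agree: clamp origin is about (612, 68) with yaw 10.5°. The module sits at fixture (-14, -91), turned about -5°, with its top at 82 mm. The bar's direction is 153.3°/-26.6° and its height about 228 mm. The test button is at (478, 301). First I go to the handle end and turn it clockwise about 145°. That is free travel, and it moves the bar away from the space the pusher needs.

```bash
cat > rel.py <<'E'
# usage: rel.py x y z yaw (world) -> tool-frame cm shift (after the yaw turn) ; "fx" prefix: x y in the fixture frame, yaw relative to it
import sys; from h import *
O=np.array([611.7,68.]);P=np.radians(10.5)
def F2W(x,y): c,s=np.cos(P),np.sin(P);return O+[c*x-s*y,s*x+c*y]
def W2F(p): c,s=np.cos(P),np.sin(P);d=np.array(p)[:2]-O;return np.array([c*d[0]+s*d[1],-s*d[0]+c*d[1]])
def rep():
    s=telemetry.state();f=s["force"];r=s["ee_pos"][:2]-O
    print("t %.2f"%s["time_s"],"pos",s["ee_pos"].round(1),"fix",W2F(s["ee_pos"]).round(1),"yaw %.1f"%s["ee_rot"][2],"F",f.round(1),"r %.1f ang %.1f Mz %.3f"%(np.hypot(*r),np.degrees(np.arctan2(r[1],r[0])),(r[0]*f[1]-r[1]*f[0])/1000+s["torque"][2]),"tz %.3f"%s["torque"][2],"w %.0f"%s["gripper_width"],"q6 %.0f"%s["qpos"][5]);return s
if __name__=="__main__":
    s=rep();a=sys.argv[1:]
    if a:
        fx=a[0]=="fx";a=list(map(float,a[1:] if fx else a));p=F2W(a[0],a[1]) if fx else np.array(a[:2])
        yaw=a[3]+(10.5 if fx else 0);y=np.radians(yaw);d=p-s["ee_pos"][:2]
        print("shift cm x %.2f y %.2f z %.2f yaw units %.2f"%((np.cos(y)*d[0]+np.sin(y)*d[1])/10,(np.sin(y)*d[0]-np.cos(y)*d[1])/10,(s["ee_pos"][2]-a[2])/10,((s["ee_rot"][2]-yaw+180)%360-180)/5))
E
python3 -m inch '[{"z":-2.2,"yaw":0.85,"gripper":-0.34},{"z":-2.2,"yaw":0.85},{"z":-2.2,"yaw":0.8},{"x":-3.5,"y":-1.4},{"x":-3.5,"y":-1.4},{"x":-3.5,"y":-1.4},{"x":-3.5,"y":-1.4},{"x":-3.5,"y":-1.4},{"x":-3.5,"y":-1.4},{"x":-3.5,"y":-1.4},{"x":-3.5,"y":-1.4}]' 20
python3 -m inch '[{"x":-3.5,"y":-1.4},{"x":-3.5,"y":-1.4},{"x":-3.5,"y":-1.4},{"x":-3.5,"y":-1.4},{"x":-3.5,"y":-1.4},{"x":-3.5,"y":-1.4},{"x":-3.5,"y":-1.4},{"x":-2,"y":-1},{}]'
python3 rel.py 545 102 227 153.4
```

```text
t 0.30 pos [137.7 558.1 235.7] fix [-376.8  568.3] yaw 166.1 F [-1.5  0.6  0. ] r 681.9 ang 134.0 Mz 0.461 tz -0.018 w 91 q6 -1
shift cm x -56.85 y -22.55 z 0.87 yaw units 2.55invalid input
invalid input
```

```bash
python3 -m inch '[{"x":0,"y":0,"z":-2.2,"yaw":0.85,"gripper":-0.34}]' 20; python3 -m inch '[{"x":0,"y":0,"z":-2.2,"yaw":0.85,"gripper":-0.34}]'; python3 -m inch '[{"z":-2.2,"yaw":0.85,"gripper":-0.34}]'
```

```text
time_s: 0.38
ee_pos: [137.1, 556.0, 254.0]
ee_rot: [-179.5, 0.0, 161.8]
force: [0.8, 0.9, -0.5]
gripper_width: 86.9
time_s: 0.47
ee_pos: [137.4, 557.4, 279.0]
ee_rot: [-179.8, 0.0, 157.4]
force: [1.0, 0.4, 0.6]
gripper_width: 80.7invalid input
```

```bash
python3 -m inch '[{"x":0,"y":0,"z":-2,"yaw":0.8,"gripper":-0.34},{"x":-3.8,"y":-1.5,"z":0,"yaw":0,"gripper":-0.34},{"x":-3.8,"y":-1.5,"z":0,"yaw":0,"gripper":-0.34},{"x":-3.8,"y":-1.5,"z":0,"yaw":0,"gripper":-0.34},{"x":-3.8,"y":-1.5,"z":0,"yaw":0,"gripper":-0.34},{"x":-3.8,"y":-1.5,"z":0,"yaw":0,"gripper":-0.34},{"x":-3.8,"y":-1.5,"z":0,"yaw":0,"gripper":-0.34},{"x":-3.8,"y":-1.5,"z":0,"yaw":0,"gripper":-0.34},{"x":-3.8,"y":-1.5,"z":0,"yaw":0,"gripper":-0.34},{"x":-3.8,"y":-1.5,"z":0,"yaw":0,"gripper":-0.34},{"x":-3.8,"y":-1.5,"z":0,"yaw":0,"gripper":-0.34}]'
python3 -m inch '[{"x":-3.8,"y":-1.5,"z":0,"yaw":0,"gripper":-0.34},{"x":-3.8,"y":-1.5,"z":0,"yaw":0,"gripper":-0.34},{"x":-3.8,"y":-1.5,"z":0,"yaw":0,"gripper":-0.34},{"x":0,"y":0,"z":0,"yaw":0,"gripper":-0.34}]'
python3 rel.py 545 102 227 153.4
```

```text
time_s: 1.38
ee_pos: [412.5, 253.4, 300.2]
ee_rot: [180.0, 0.0, 153.6]
force: [-0.4, 0.8, -0.2]
gripper_width: 30.3
time_s: 1.72
ee_pos: [497.9, 159.2, 299.5]
ee_rot: [-179.9, 0.2, 153.3]
force: [1.0, 0.2, -1.3]
gripper_width: 30.4
t 1.72 pos [497.9 159.2 299.5] fix [-95.3 110.5] yaw 153.3 F [ 1.   0.2 -1.3] r 145.9 ang 141.3 Mz -0.105 tz 0.012 w 30 q6 -47
shift cm x -6.78 y -3.01 z 7.25 yaw units -0.02
```

```bash
python3 -m inch '[{"x":-3.4,"y":-1.5,"z":0.5,"yaw":0,"gripper":-0.34},{"x":-3.4,"y":-1.5,"z":0.5,"yaw":0,"gripper":-0.34},{"x":0,"y":0,"z":1,"yaw":0,"gripper":-0.34},{"x":0,"y":0,"z":0.5,"yaw":0,"gripper":-0.34},{"x":0,"y":0,"z":0,"yaw":0,"gripper":-0.34}]'
python3 rel.py 545 102 227 153.4; python3 -c "
from h import *
f=grab('wrist','w1');print(proj(f,[[612,68.5,227],[545,102,227],[532,108.8,227],telemetry.state()['ee_pos']-[0,0,22]]))"
```

```text
time_s: 2.13
ee_pos: [540.2, 107.5, 273.3]
ee_rot: [-179.9, -0.2, 153.6]
force: [-0.3, 0.5, 0.8]
gripper_width: 30.2
t 2.13 pos [540.2 107.5 273.3] fix [-63.1  51.9] yaw 153.6 F [-0.3  0.5  0.8] r 81.7 ang 151.1 Mz -0.080 tz -0.056 w 30 q6 -54
shift cm x -0.68 y -0.27 z 4.63 yaw units 0.05
[[315.57164819 407.7459323 ]
 [315.68438176 292.21899308]
 [316.21704184 266.78794254]
 [322.06978128 301.80884452]]
```

View pics/w1.png

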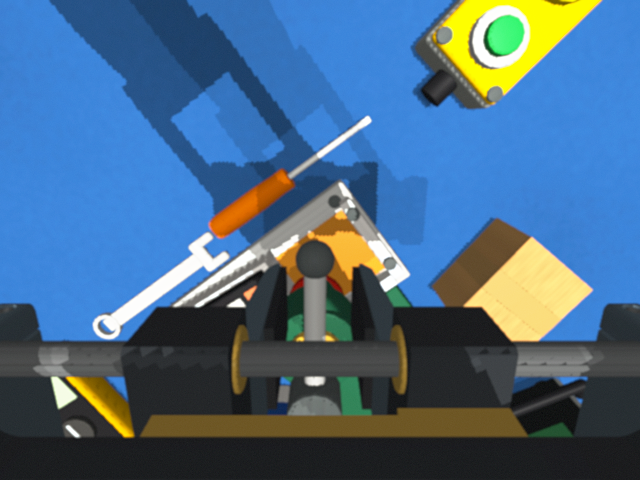

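The wrist picture shows the bar between the fingers and parallel to tool x, with its ball at (315,259) against a predicted (316,267). Next I lower the tool and start a clockwise sweep.

```bash
python3 -m inch '[{"x":-0.5,"y":-0.3,"z":1.5,"yaw":0,"gripper":-0.34},{"x":0,"y":0,"z":1.6,"yaw":0,"gripper":-0.34},{"x":0,"y":0,"z":1.5,"yaw":0,"gripper":-0.34},{"x":0,"y":0,"z":0,"yaw":0,"gripper":-0.34},{"x":0,"y":0.4,"z":0,"yaw":0,"gripper":-0.34},{"x":0,"y":0.5,"z":0,"yaw":0,"gripper":-0.34},{"x":0,"y":0,"z":0,"yaw":0,"gripper":-0.34}]'
python3 rel.py
python3 -m inch '[{"x":-0.107,"y":0.65,"z":0,"yaw":1,"gripper":-0.34},{"x":-0.107,"y":0.65,"z":0,"yaw":1,"gripper":-0.34},{"x":-0.107,"y":0.65,"z":0,"yaw":1,"gripper":-0.34},{"x":-0.107,"y":0.65,"z":0,"yaw":1,"gripper":-0.34},{"x":-0.107,"y":0.65,"z":0,"yaw":1,"gripper":-0.34},{"x":-0.107,"y":0.65,"z":0,"yaw":1,"gripper":-0.34}]'
python3 rel.py
python3 -m inch '[{"x":-0.107,"y":0.65,"z":0,"yaw":1,"gripper":-0.34},{"x":-0.107,"y":0.65,"z":0,"yaw":1,"gripper":-0.34},{"x":-0.107,"y":0.65,"z":0,"yaw":1,"gripper":-0.34},{"x":-0.107,"y":0.65,"z":0,"yaw":1,"gripper":-0.34},{"x":-0.107,"y":0.65,"z":0,"yaw":1,"gripper":-0.34},{"x":-0.107,"y":0.65,"z":0,"yaw":1,"gripper":-0.34}]'
python3 rel.py
```

```text
time_s: 2.77
ee_pos: [548.0, 111.2, 229.7]
ee_rot: [-180.0, -0.0, 153.7]
force: [-2.4, -0.4, -0.4]
gripper_width: 29.9
t 2.77 pos [548.  111.2 229.7] fix [-54.7  54.1] yaw 153.7 F [-2.4 -0.4 -0.4] r 76.9 ang 145.8 Mz 0.120 tz -0.004 w 30 q6 -53
time_s: 3.27
ee_pos: [577.0, 136.6, 229.4]
ee_rot: [-179.9, -0.0, 123.4]
force: [-3.8, -1.6, -1.7]
gripper_width: 30.3
t 3.27 pos [577.  136.6 229.4] fix [-21.7  73.8] yaw 123.4 F [-3.8 -1.6 -1.7] r 76.9 ang 116.9 Mz 0.324 tz 0.004 w 30 q6 -21
time_s: 3.77
ee_pos: [615.1, 144.5, 229.0]
ee_rot: [-179.8, 0.0, 93.4]
force: [-3.3, -2.3, -2.9]
gripper_width: 29.9
t 3.77 pos [615.1 144.5 229. ] fix [17.3 74.6] yaw 93.4 F [-3.3 -2.3 -2.9] r 76.6 ang 87.4 Mz 0.294 tz 0.051 w 30 q6 9
```

```bash
python3 -m inch '[{"x":-0.107,"y":0.65,"z":0,"yaw":1,"gripper":-0.34},{"x":-0.107,"y":0.65,"z":0,"yaw":1,"gripper":-0.34},{"x":-0.107,"y":0.65,"z":0,"yaw":1,"gripper":-0.34},{"x":-0.107,"y":0.65,"z":0,"yaw":1,"gripper":-0.34},{"x":-0.107,"y":0.65,"z":0,"yaw":1,"gripper":-0.34},{"x":-0.107,"y":0.65,"z":0,"yaw":1,"gripper":-0.34},{"x":-0.107,"y":0.65,"z":0,"yaw":1,"gripper":-0.34},{"x":-0.107,"y":0.65,"z":0,"yaw":1,"gripper":-0.34},{"x":-0.107,"y":0.65,"z":0,"yaw":1,"gripper":-0.34}]'
python3 rel.py
python3 -m inch '[{"x":-0.107,"y":0.65,"z":0,"yaw":1,"gripper":-0.34},{"x":-0.107,"y":0.65,"z":0,"yaw":1,"gripper":-0.34},{"x":-0.107,"y":0.65,"z":0,"yaw":1,"gripper":-0.34},{"x":-0.107,"y":0.65,"z":0,"yaw":1,"gripper":-0.34},{"x":-0.107,"y":0.65,"z":0,"yaw":1,"gripper":-0.34},{"x":-0.107,"y":0.65,"z":0,"yaw":1,"gripper":-0.34},{"x":-0.107,"y":0.65,"z":0,"yaw":1,"gripper":-0.34},{"x":-0.107,"y":0.65,"z":0,"yaw":1,"gripper":-0.34}]'
python3 rel.py
```

```text
time_s: 4.52
ee_pos: [667.0, 120.2, 229.0]
ee_rot: [-179.8, 0.1, 48.4]
force: [-4.5, 1.4, -2.6]
gripper_width: 30.2
t 4.52 pos [667.  120.2 229. ] fix [63.9 41.2] yaw 48.4 F [-4.5  1.4 -2.6] r 76.0 ang 43.3 Mz 0.381 tz 0.068 w 30 q6 51
time_s: 5.18
ee_pos: [686.7, 73.2, 229.1]
ee_rot: [-179.8, 0.0, 8.5]
force: [-1.9, 3.8, -2.9]
gripper_width: 29.9
t 5.18 pos [686.7  73.2 229.1] fix [74.7 -8.5] yaw 8.5 F [-1.9  3.8 -2.9] r 75.2 ang 4.0 Mz 0.360 tz 0.068 w 30 q6 87
```

```bash
python3 -m inch '[{"x":0,"y":-0.7,"z":0,"yaw":0,"gripper":-0.34},{"x":0,"y":0,"z":-3,"yaw":0,"gripper":-0.34},{"x":0,"y":0,"z":-3,"yaw":0,"gripper":-0.34},{"x":0,"y":0,"z":-2,"yaw":-1,"gripper":-0.34},{"x":0,"y":0,"z":0,"yaw":-1,"gripper":-1},{"x":0,"y":0,"z":0,"yaw":-1,"gripper":-1},{"x":0,"y":0,"z":0,"yaw":-1,"gripper":-1},{"x":0,"y":0,"z":0,"yaw":-1,"gripper":-1},{"x":0,"y":0,"z":0,"yaw":-1,"gripper":-1},{"x":0,"y":0,"z":0,"yaw":-1,"gripper":-1},{"x":0,"y":0,"z":0,"yaw":-1,"gripper":-1},{"x":0,"y":0,"z":0,"yaw":-1,"gripper":-1}]'
python3 -m inch '[{"x":0,"y":0,"z":0,"yaw":-1,"gripper":-1},{"x":0,"y":0,"z":0,"yaw":-1,"gripper":-1},{"x":0,"y":0,"z":0,"yaw":-1,"gripper":-1},{"x":0,"y":0,"z":0,"yaw":-1,"gripper":-1},{"x":0,"y":0,"z":0,"yaw":-1,"gripper":-1},{"x":0,"y":0,"z":0,"yaw":-1,"gripper":-1},{"x":0,"y":0,"z":0,"yaw":-1,"gripper":-1},{"x":0,"y":0,"z":0,"yaw":-1,"gripper":-1},{"x":0,"y":0,"z":0,"yaw":-1,"gripper":-1},{"x":0,"y":0,"z":0,"yaw":-0.4,"gripper":-1}]'
python3 rel.py fx -85 -95 54 90
python3 - <<'E'
from h import *
f=grab("top");crop(f,240,170,160,120,5,"topc2")
E
```

```text
time_s: 6.18
ee_pos: [686.9, 79.5, 310.3]
ee_rot: [179.9, -0.2, 54.1]
force: [0.5, -0.6, 0.4]
gripper_width: 0.6
time_s: 7.02
ee_pos: [686.9, 79.5, 310.3]
ee_rot: [179.8, -0.0, 101.0]
force: [0.5, 0.1, 0.3]
gripper_width: 0.7
t 7.02 pos [686.9  79.5 310.3] fix [76.  -2.4] yaw 101.0 F [0.5 0.1 0.3] r 76.1 ang 8.7 Mz -0.014 tz -0.018 w 1 q6 -5
shift cm x -9.26 y -16.10 z 25.63 yaw units 0.10
```

View pics/topc2.png

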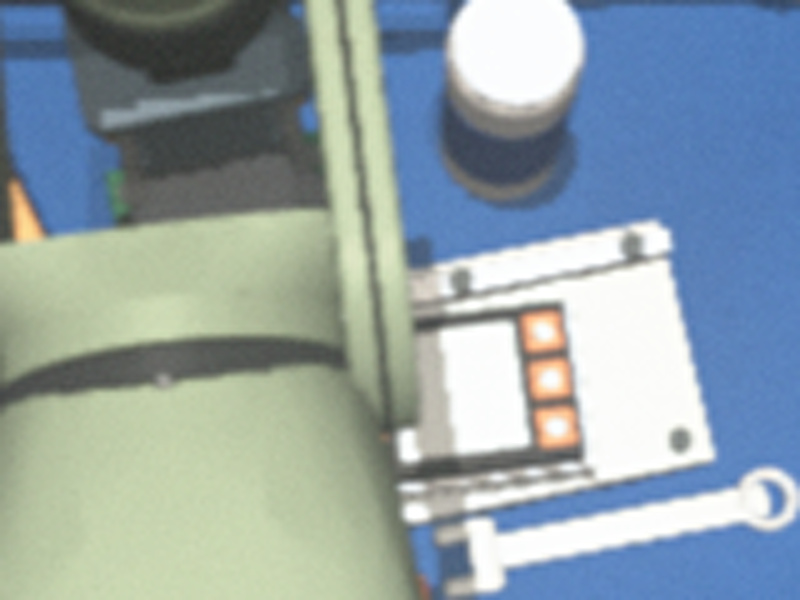

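The forearm hides the clamp, but the module's -y end has not moved. Next I go in front of the module and push it to the fence.

```bash
python3 -m inch '[{"x":-1.8,"y":-3.4,"z":0,"yaw":0.1,"gripper":-1},{"x":-1.8,"y":-3.4,"z":0,"yaw":0,"gripper":-1},{"x":-1.8,"y":-3.4,"z":0,"yaw":0,"gripper":-1},{"x":-1.8,"y":-3.4,"z":0,"yaw":0,"gripper":-1},{"x":-1.8,"y":-3.5,"z":0,"yaw":0,"gripper":-1},{"x":0,"y":0,"z":4,"yaw":0,"gripper":-1},{"x":0,"y":0,"z":4,"yaw":0,"gripper":-1},{"x":0,"y":0,"z":4,"yaw":0,"gripper":-1},{"x":0,"y":0,"z":4,"yaw":0,"gripper":-1},{"x":0,"y":0,"z":4,"yaw":0,"gripper":-1},{"x":0,"y":0,"z":2,"yaw":0,"gripper":-1},{"x":0,"y":0,"z":0,"yaw":0,"gripper":-1}]'
python3 rel.py fx -75 -93 54 90
```

```text
time_s: 8.07
ee_pos: [531.5, -39.9, 85.2]
ee_rot: [-179.6, -0.1, 100.2]
force: [-0.5, 0.6, -0.5]
gripper_width: 0.4
t 8.07 pos [531.5 -39.9  85.2] fix [-98.5 -91.4] yaw 100.2 F [-0.5  0.6 -0.5] r 134.4 ang -126.6 Mz -0.118 tz -0.012 w 0 q6 -16
shift cm x -0.16 y 2.35 z 3.12 yaw units -0.06
```

```bash
python3 -m inch '[{"x":0,"y":0,"z":1.6,"yaw":0,"gripper":-1},{"x":0,"y":0,"z":1.5,"yaw":0,"gripper":-1},{"x":0,"y":1,"z":0,"yaw":0,"gripper":-1},{"x":0,"y":1,"z":0,"yaw":0,"gripper":-1},{"x":0,"y":0.4,"z":0,"yaw":0,"gripper":-1},{"x":0,"y":0.4,"z":0,"yaw":0,"gripper":-1},{"x":0,"y":0.4,"z":0,"yaw":0,"gripper":-1}]'
python3 rel.py
python3 -m inch '[{"x":0,"y":0.3,"z":0,"yaw":0,"gripper":-1},{"x":0,"y":0.3,"z":0,"yaw":0,"gripper":-1},{"x":0,"y":0.2,"z":0,"yaw":0,"gripper":-1},{"x":0,"y":0.1,"z":0,"yaw":0,"gripper":-1}]'
python3 rel.py
```

```text
time_s: 8.65
ee_pos: [563.8, -35.6, 59.7]
ee_rot: [-179.7, 0.0, 100.2]
force: [-9.5, -3.7, 9.2]
gripper_width: 0.5
t 8.65 pos [563.8 -35.6  59.7] fix [-66.  -93.1] yaw 100.2 F [-9.5 -3.7  9.2] r 114.1 ang -114.8 Mz -0.983 tz -0.180 w 0 q6 -15
time_s: 8.98
ee_pos: [571.5, -34.4, 59.8]
ee_rot: [-179.6, 0.0, 100.2]
force: [-13.4, -5.6, 11.0]
gripper_width: 0.5
t 8.98 pos [571.5 -34.4  59.8] fix [-58.2 -93.4] yaw 100.2 F [-13.4  -5.6  11. ] r 110.0 ang -111.4 Mz -1.355 tz -0.205 w 1 q6 -15
```

```bash
python3 -m inch '[{"x":0,"y":0.1,"z":-0.1,"yaw":0,"gripper":-1},{"x":0,"y":0.1,"z":0,"yaw":0,"gripper":-1},{"x":0,"y":0,"z":0,"yaw":0,"gripper":-1}]'
python3 rel.py
python3 - <<'E'
from h import *
f=grab("top");crop(f,270,190,120,90,6,"topc3")
E
```

```text
time_s: 9.23
ee_pos: [572.9, -35.1, 59.9]
ee_rot: [-179.5, 0.1, 100.2]
force: [-10.8, -9.5, 5.2]
gripper_width: 0.7
t 9.23 pos [572.9 -35.1  59.9] fix [-56.9 -94.3] yaw 100.2 F [-10.8  -9.5   5.2] r 110.2 ang -110.6 Mz -0.839 tz -0.091 w 1 q6 -15
```

View pics/topc3.png

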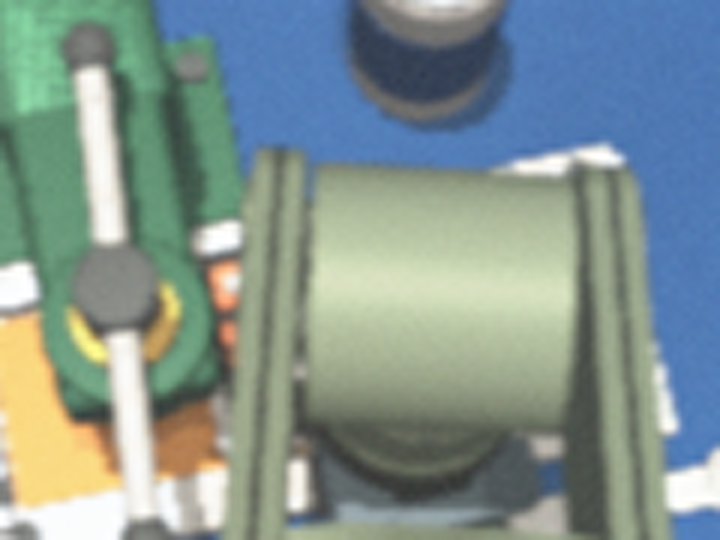

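```bash
python3 -m inch '[{"x":0,"y":0.15,"z":0,"yaw":0,"gripper":-1},{"x":0,"y":0.15,"z":0,"yaw":0,"gripper":-1},{"x":0,"y":0,"z":0,"yaw":0,"gripper":-1}]'
python3 rel.py
python3 -m inch '[{"x":0,"y":0.15,"z":0,"yaw":0,"gripper":-1},{"x":0,"y":0.15,"z":0,"yaw":0,"gripper":-1},{"x":0,"y":0,"z":0,"yaw":0,"gripper":-1}]'
python3 rel.py
```

```text
time_s: 9.53
ee_pos: [573.3, -35.4, 59.9]
ee_rot: [-179.2, 0.1, 100.3]
force: [-17.1, -11.6, 10.3]
gripper_width: 0.6
t 9.53 pos [573.3 -35.4  59.9] fix [-56.6 -94.7] yaw 100.3 F [-17.1 -11.6  10.3] r 110.3 ang -110.4 Mz -1.389 tz -0.069 w 1 q6 -14
time_s: 9.78
ee_pos: [573.4, -35.5, 59.9]
ee_rot: [-178.8, 0.1, 100.3]
force: [-23.0, -15.0, 16.5]
gripper_width: 0.1
t 9.78 pos [573.4 -35.5  59.9] fix [-56.5 -94.8] yaw 100.3 F [-23.  -15.   16.5] r 110.4 ang -110.3 Mz -1.858 tz -0.046 w 0 q6 -14
```

The module is hard against the fence: the force climbs with no motion, and the TCP is at fixture x = -56.5, as predicted. Now I go round to the -y end.

```bash
python3 -m inch '[{"x":0,"y":-1.5,"z":0,"yaw":0,"gripper":-1},{"x":0,"y":-2,"z":0,"yaw":0,"gripper":-1},{"x":-2.4,"y":0,"z":0,"yaw":0,"gripper":-1},{"x":-2.5,"y":0,"z":0,"yaw":0,"gripper":-1},{"x":-2.5,"y":0,"z":0,"yaw":0,"gripper":-1},{"x":-2.4,"y":0,"z":0,"yaw":0,"gripper":-1},{"x":0,"y":2.4,"z":0,"yaw":0,"gripper":-1},{"x":0,"y":2.5,"z":0,"yaw":0,"gripper":-1},{"x":0,"y":2.3,"z":0,"yaw":0,"gripper":-1},{"x":0,"y":0,"z":0,"yaw":0,"gripper":-1}]'
python3 rel.py fx -12 -175 54 90
```

```text
time_s: 10.62
ee_pos: [642.1, -121.9, 61.1]
ee_rot: [179.5, 0.2, 100.2]
force: [0.9, 0.3, 0.2]
gripper_width: 0.3
t 10.62 pos [ 642.1 -121.9   61.1] fix [  -4.7 -192.2] yaw 100.2 F [0.9 0.3 0.2] r 192.3 ang -80.9 Mz 0.156 tz -0.016 w 0 q6 -22
shift cm x 1.72 y -0.73 z 0.71 yaw units -0.06
```

```bash
python3 -m inch '[{"x":0.8,"y":-0.7,"z":0.6,"yaw":0,"gripper":-1},{"x":0.8,"y":0,"z":0,"yaw":0,"gripper":-1},{"x":0.6,"y":0.02,"z":0,"yaw":0,"gripper":-1},{"x":0.6,"y":0.02,"z":0,"yaw":0,"gripper":-1},{"x":0.6,"y":0.02,"z":0,"yaw":0,"gripper":-1},{"x":0.6,"y":0.02,"z":0,"yaw":0,"gripper":-1},{"x":0.6,"y":0.02,"z":0,"yaw":0,"gripper":-1},{"x":0.6,"y":0.02,"z":0,"yaw":0,"gripper":-1}]'
python3 rel.py
python3 -m inch '[{"x":0.6,"y":0.02,"z":0,"yaw":0,"gripper":-1},{"x":0.6,"y":0.02,"z":0,"yaw":0,"gripper":-1},{"x":0.6,"y":0.02,"z":0,"yaw":0,"gripper":-1},{"x":0.6,"y":0.02,"z":0,"yaw":0,"gripper":-1},{"x":0.6,"y":0.02,"z":0,"yaw":0,"gripper":-1},{"x":0.3,"y":0.02,"z":0,"yaw":0,"gripper":-1}]'
python3 rel.py
```

```text
time_s: 11.28
ee_pos: [619.6, -73.5, 53.4]
ee_rot: [-179.8, 0.2, 100.3]
force: [-4.3, -8.7, -0.6]
gripper_width: 0.8
t 11.28 pos [619.6 -73.5  53.4] fix [ -18.  -140.5] yaw 100.3 F [-4.3 -8.7 -0.6] r 141.7 ang -86.8 Mz -0.529 tz 0.145 w 1 q6 -18
time_s: 11.78
ee_pos: [614.5, -40.7, 53.5]
ee_rot: [-179.8, 0.2, 100.3]
force: [-4.0, -7.8, 0.1]
gripper_width: 0.4
t 11.78 pos [614.5 -40.7  53.5] fix [ -17.  -107.4] yaw 100.3 F [-4.  -7.8  0.1] r 108.7 ang -88.5 Mz -0.319 tz 0.139 w 0 q6 -15
```

```bash
python3 -m inch '[{"x":0.4,"y":0.02,"z":0,"yaw":0,"gripper":-1},{"x":0.4,"y":0.02,"z":0,"yaw":0,"gripper":-1},{"x":0.4,"y":0.02,"z":0,"yaw":0,"gripper":-1},{"x":0.4,"y":0.02,"z":0,"yaw":0,"gripper":-1},{"x":0.4,"y":0.02,"z":0,"yaw":0,"gripper":-1},{"x":0.2,"y":0.02,"z":0,"yaw":0,"gripper":-1}]'
python3 rel.py
python3 -m inch '[{"x":0.2,"y":0.02,"z":0,"yaw":0,"gripper":-1},{"x":0.2,"y":0.02,"z":0,"yaw":0,"gripper":-1},{"x":0.1,"y":0.02,"z":0,"yaw":0,"gripper":-1},{"x":0,"y":0,"z":0,"yaw":0,"gripper":-1}]'
python3 rel.py
```

```text
time_s: 12.28
ee_pos: [612.2, -18.7, 53.5]
ee_rot: [-179.8, 0.2, 100.3]
force: [-4.1, -8.0, -0.2]
gripper_width: 0.0
t 12.28 pos [612.2 -18.7  53.5] fix [-15.4 -85.4] yaw 100.3 F [-4.1 -8.  -0.2] r 86.7 ang -89.7 Mz -0.212 tz 0.145 w 0 q6 -13
time_s: 12.62
ee_pos: [611.4, -14.3, 53.4]
ee_rot: [-179.7, 0.2, 100.3]
force: [-3.8, -9.2, 1.4]
gripper_width: 0.4
t 12.62 pos [611.4 -14.3  53.4] fix [-15.3 -80.9] yaw 100.3 F [-3.8 -9.2  1.4] r 82.3 ang -90.2 Mz -0.113 tz 0.196 w 0 q6 -12
```

Now at y = -80.9, with the force just starting to rise. I press on in small steps.

```bash
python3 -m inch '[{"x":0.15,"y":0.03,"z":0,"yaw":0,"gripper":-1},{"x":0.15,"y":0.03,"z":0,"yaw":0,"gripper":-1},{"x":0,"y":0,"z":0,"yaw":0,"gripper":-1}]'
python3 rel.py
python3 -m inch '[{"x":0.15,"y":0.03,"z":0,"yaw":0,"gripper":-1},{"x":0.15,"y":0.03,"z":0,"yaw":0,"gripper":-1},{"x":0,"y":0,"z":0,"yaw":0,"gripper":-1}]'
python3 rel.py
```

```text
time_s: 12.87
ee_pos: [611.4, -14.3, 53.6]
ee_rot: [-179.7, 0.5, 100.4]
force: [-4.5, -19.5, 2.0]
gripper_width: 0.3
t 12.87 pos [611.4 -14.3  53.6] fix [-15.3 -80.9] yaw 100.4 F [ -4.5 -19.5   2. ] r 82.3 ang -90.2 Mz -0.187 tz 0.181 w 0 q6 -12
time_s: 13.12
ee_pos: [611.4, -14.3, 53.8]
ee_rot: [-179.6, 0.8, 100.5]
force: [-5.6, -29.7, 2.5]
gripper_width: 0.3
t 13.12 pos [611.4 -14.3  53.8] fix [-15.3 -80.9] yaw 100.5 F [ -5.6 -29.7   2.5] r 82.3 ang -90.2 Mz -0.215 tz 0.235 w 0 q6 -12
```

It is hard against the end stop: 10 N to 20 N to 30 N with no motion. Now I back off, lift and look with the wrist camera.

```bash
python3 -m inch '[{"x":-0.9,"y":-0.2,"z":0,"yaw":0,"gripper":-1},{"x":-2,"y":0,"z":0,"yaw":0,"gripper":-1},{"x":-2.5,"y":0,"z":0,"yaw":0,"gripper":-1},{"x":0,"y":0,"z":-4,"yaw":0,"gripper":-1},{"x":0,"y":0,"z":-4,"yaw":0,"gripper":-1},{"x":0,"y":0,"z":-4,"yaw":0,"gripper":-1},{"x":0,"y":0,"z":-4,"yaw":0,"gripper":-1},{"x":0,"y":0,"z":-4,"yaw":0,"gripper":-1},{"x":0,"y":0,"z":-4,"yaw":0,"gripper":-1},{"x":0,"y":0,"z":0,"yaw":0,"gripper":-0.34}]'
python3 rel.py
python3 - <<'E'
from h import *; from rel import F2W
f=grab("wrist","w2")
pts=[(43,-65,82),(-43,-65,82),(43,-65,20),(43,-100,40),(-65,-150,20)]
print(proj(f,[[*F2W(a,b),c] for a,b,c in pts]).round(0).tolist())
E
```

```text
time_s: 13.95
ee_pos: [624.2, -59.3, 303.8]
ee_rot: [178.9, 0.3, 100.2]
force: [1.3, 0.2, 0.8]
gripper_width: 4.7
t 13.95 pos [624.2 -59.3 303.8] fix [ -10.9 -127.5] yaw 100.2 F [1.3 0.2 0.8] r 128.0 ang -84.4 Mz 0.189 tz 0.017 w 5 q6 -17
[[375.0, 138.0], [280.0, 138.0], [366.0, 134.0], [367.0, 170.0], [267.0, 213.0]]
```

View pics/w2.png

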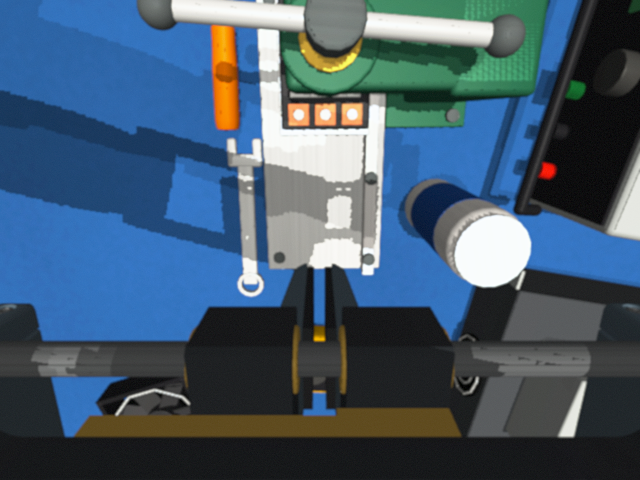

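The module is square with the bed and right beside the fence: its edges are at columns 283–370, and the predicted centre is column 327. The bar runs from (158,10) to (507,35), so its direction is about 186°/6° in world axes. Next is the -x end of the bar.

```bash
python3 -m inch '[{"x":0,"y":0,"z":0,"yaw":-1,"gripper":-0.34},{"x":0,"y":0,"z":0,"yaw":-1,"gripper":-0.34},{"x":0,"y":0,"z":0,"yaw":-1,"gripper":-0.34},{"x":0,"y":0,"z":0,"yaw":-1,"gripper":-0.34},{"x":0,"y":0,"z":0,"yaw":-1,"gripper":-0.34},{"x":0,"y":0,"z":0,"yaw":-1,"gripper":-0.34},{"x":0,"y":0,"z":0,"yaw":-1,"gripper":-0.34},{"x":0,"y":0,"z":0,"yaw":-1,"gripper":-0.34},{"x":0,"y":0,"z":0,"yaw":-1,"gripper":-0.34},{"x":0,"y":0,"z":0,"yaw":-1,"gripper":-0.34},{"x":0,"y":0,"z":0,"yaw":-1,"gripper":-0.34},{"x":0,"y":0,"z":0,"yaw":-1,"gripper":-0.34}]'
python3 -m inch '[{"x":0,"y":0,"z":0,"yaw":-1,"gripper":-0.34},{"x":0,"y":0,"z":0,"yaw":-1,"gripper":-0.34},{"x":0,"y":0,"z":0,"yaw":-1,"gripper":-0.34},{"x":0,"y":0,"z":0,"yaw":-1,"gripper":-0.34},{"x":0,"y":0,"z":0,"yaw":-1,"gripper":-0.34},{"x":0,"y":0,"z":0,"yaw":-0.2,"gripper":-0.34},{"x":1.85,"y":3.2,"z":0,"yaw":0,"gripper":-0.34},{"x":1.85,"y":3.2,"z":0,"yaw":0,"gripper":-0.34},{"x":1.85,"y":3.2,"z":0,"yaw":0,"gripper":-0.34},{"x":1.85,"y":3.1,"z":0,"yaw":0,"gripper":-0.34},{"x":0,"y":0,"z":2,"yaw":0,"gripper":-0.34},{"x":0,"y":0,"z":0,"yaw":0,"gripper":-0.34}]'
python3 rel.py 537.4 60.2 225 186
python3 - <<'E'
from h import *
f=grab("wrist","w3");p=f["pixels"]
# ball: dark blob near centre column, above fingers
g=cv2.cvtColor(p,cv2.COLOR_RGB2HSV);m=cv2.inRange(g,(0,0,40),(180,60,110));m[:,:200]=0;m[:,440:]=0;m[:150]=0;m[300:]=0
k,l,st,ce=cv2.connectedComponentsWithStats(m);print([(st[i].tolist(),ce[i].round(0).tolist()) for i in range(1,k) if st[i,4]>150])
a=np.radians(186);print(proj(f,[[612+90*np.cos(a),68+90*np.sin(a),226],[612,68,226],telemetry.state()["ee_pos"]-[0,0,22]]).round(0).tolist())
E
```

```text
time_s: 15.0
ee_pos: [620.4, -59.0, 291.8]
ee_rot: [180.0, -0.1, 160.4]
force: [-0.4, -0.1, -0.8]
gripper_width: 30.0
time_s: 16.0
ee_pos: [530.9, 60.2, 270.3]
ee_rot: [180.0, -0.3, -173.8]
force: [0.0, 0.1, -0.5]
gripper_width: 29.7
t 16.00 pos [530.9  60.2 270.3] fix [-80.9   7. ] yaw -173.8 F [ 0.   0.1 -0.5] r 81.2 ang -174.5 Mz -0.019 tz -0.014 w 30 q6 -91
shift cm x -0.65 y -0.06 z 4.53 yaw units 0.05
[([200, 207, 189, 16, 672], [300.0, 215.0]), ([349, 217, 45, 34, 422], [375.0, 234.0]), ([253, 234, 140, 66, 2635], [318.0, 262.0])]
[[318.0, 268.0], [317.0, 411.0], [317.0, 305.0]]
```

View pics/w3.png

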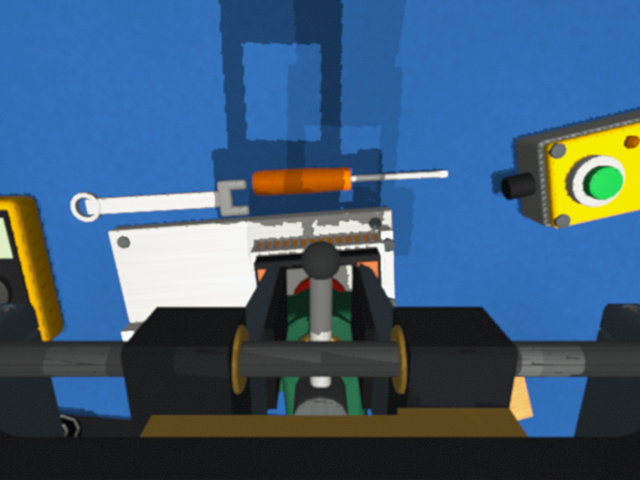

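The bar is between the fingers, with its ball at (321,259) against a predicted (318,268). I'll lower the tool and sweep, reading the effort every 30°.

```bash
python3 -m inch '[{"x":-0.6,"y":0,"z":1.5,"yaw":0,"gripper":-0.34},{"x":0,"y":0,"z":1.5,"yaw":0,"gripper":-0.34},{"x":0,"y":0,"z":1.5,"yaw":0,"gripper":-0.34},{"x":0,"y":0.4,"z":0,"yaw":0,"gripper":-0.34},{"x":0,"y":0.5,"z":0,"yaw":0,"gripper":-0.34},{"x":-0.107,"y":0.65,"z":0,"yaw":1,"gripper":-0.34},{"x":-0.107,"y":0.65,"z":0,"yaw":1,"gripper":-0.34},{"x":-0.107,"y":0.65,"z":0,"yaw":1,"gripper":-0.34},{"x":-0.107,"y":0.65,"z":0,"yaw":1,"gripper":-0.34}]'
python3 rel.py
python3 -m inch '[{"x":-0.107,"y":0.65,"z":0,"yaw":1,"gripper":-0.34},{"x":-0.107,"y":0.65,"z":0,"yaw":1,"gripper":-0.34},{"x":-0.107,"y":0.65,"z":0,"yaw":1,"gripper":-0.34},{"x":-0.107,"y":0.65,"z":0,"yaw":1,"gripper":-0.34},{"x":-0.107,"y":0.65,"z":0,"yaw":1,"gripper":-0.34},{"x":-0.107,"y":0.65,"z":0,"yaw":1,"gripper":-0.34}]'
python3 rel.py
python3 -m inch '[{"x":-0.107,"y":0.65,"z":0,"yaw":1,"gripper":-0.34},{"x":-0.107,"y":0.65,"z":0,"yaw":1,"gripper":-0.34},{"x":-0.107,"y":0.65,"z":0,"yaw":1,"gripper":-0.34},{"x":-0.107,"y":0.65,"z":0,"yaw":1,"gripper":-0.34},{"x":-0.107,"y":0.65,"z":0,"yaw":1,"gripper":-0.34},{"x":-0.107,"y":0.65,"z":0,"yaw":1,"gripper":-0.34}]'
python3 rel.py
```

```text
time_s: 16.8
ee_pos: [543.8, 93.0, 228.7]
ee_rot: [-179.8, 0.0, 165.9]
force: [-1.6, -4.6, -2.0]
gripper_width: 30.0
t 16.80 pos [543.8  93.  228.7] fix [-62.2  37. ] yaw 165.9 F [-1.6 -4.6 -2. ] r 72.3 ang 159.7 Mz 0.412 tz 0.061 w 30 q6 -67
time_s: 17.3
ee_pos: [565.9, 125.0, 228.3]
ee_rot: [-179.8, -0.0, 135.9]
force: [-2.2, -2.1, -3.3]
gripper_width: 30.2
t 17.30 pos [565.9 125.  228.3] fix [-34.7  64.4] yaw 135.9 F [-2.2 -2.1 -3.3] r 73.1 ang 128.8 Mz 0.281 tz 0.063 w 30 q6 -34
time_s: 17.8
ee_pos: [601.3, 140.7, 227.9]
ee_rot: [-179.7, 0.1, 105.9]
force: [-3.0, -4.3, -3.7]
gripper_width: 30.5
t 17.80 pos [601.3 140.7 227.9] fix [ 3.  73.4] yaw 105.9 F [-3.  -4.3 -3.7] r 73.5 ang 98.1 Mz 0.316 tz 0.051 w 30 q6 -4
```

```bash
python3 -m inch '[{"x":-0.107,"y":0.65,"z":0,"yaw":1,"gripper":-0.34},{"x":-0.107,"y":0.65,"z":0,"yaw":1,"gripper":-0.34},{"x":-0.107,"y":0.65,"z":0,"yaw":1,"gripper":-0.34},{"x":-0.107,"y":0.65,"z":0,"yaw":1,"gripper":-0.34},{"x":-0.107,"y":0.65,"z":0,"yaw":1,"gripper":-0.34},{"x":-0.107,"y":0.65,"z":0,"yaw":1,"gripper":-0.34}]'
python3 rel.py
python3 -m inch '[{"x":-0.107,"y":0.65,"z":0,"yaw":1,"gripper":-0.34},{"x":-0.107,"y":0.65,"z":0,"yaw":1,"gripper":-0.34},{"x":-0.107,"y":0.65,"z":0,"yaw":1,"gripper":-0.34},{"x":-0.107,"y":0.65,"z":0,"yaw":1,"gripper":-0.34},{"x":-0.107,"y":0.65,"z":0,"yaw":1,"gripper":-0.34},{"x":-0.107,"y":0.65,"z":0,"yaw":1,"gripper":-0.34}]'
python3 rel.py
python3 -m inch '[{"x":-0.107,"y":0.65,"z":0,"yaw":1,"gripper":-0.34},{"x":-0.107,"y":0.65,"z":0,"yaw":1,"gripper":-0.34},{"x":-0.107,"y":0.65,"z":0,"yaw":1,"gripper":-0.34},{"x":-0.107,"y":0.65,"z":0,"yaw":1,"gripper":-0.34}]'
python3 rel.py
python3 -m inch '[{"x":-0.107,"y":0.65,"z":0,"yaw":1,"gripper":-0.34},{"x":-0.107,"y":0.65,"z":0,"yaw":1,"gripper":-0.34},{"x":-0.107,"y":0.65,"z":0,"yaw":1,"gripper":-0.34},{"x":-0.107,"y":0.65,"z":0,"yaw":1,"gripper":-0.34}]'
python3 rel.py
```

```text
time_s: 18.3
ee_pos: [639.2, 136.2, 227.8]
ee_rot: [-179.7, 0.3, 75.9]
force: [-5.8, -4.6, -2.4]
gripper_width: 30.2
t 18.30 pos [639.2 136.2 227.8] fix [39.5 62.1] yaw 75.9 F [-5.8 -4.6 -2.4] r 73.6 ang 68.0 Mz 0.389 tz 0.120 w 30 q6 25
time_s: 18.8
ee_pos: [669.1, 114.6, 227.8]
ee_rot: [-179.6, 0.5, 45.9]
force: [-11.2, -0.7, 0.2]
gripper_width: 30.1
t 18.80 pos [669.1 114.6 227.8] fix [64.9 35.4] yaw 45.9 F [-11.2  -0.7   0.2] r 73.9 ang 39.1 Mz 0.644 tz 0.160 w 30 q6 53
time_s: 19.13
ee_pos: [681.7, 93.9, 228.0]
ee_rot: [-179.6, 0.5, 25.9]
force: [-9.9, 5.0, -0.4]
gripper_width: 30.0
t 19.13 pos [681.7  93.9 228. ] fix [73.6 12.7] yaw 25.9 F [-9.9  5.  -0.4] r 74.6 ang 20.3 Mz 0.842 tz 0.238 w 30 q6 71
time_s: 19.47
ee_pos: [686.2, 70.0, 228.0]
ee_rot: [-179.6, 0.5, 5.9]
force: [-10.6, 8.3, -0.4]
gripper_width: 29.8
t 19.47 pos [686.2  70.  228. ] fix [ 73.6 -11.6] yaw 5.9 F [-10.6   8.3  -0.4] r 74.5 ang 1.5 Mz 0.908 tz 0.269 w 30 q6 89
```

Effort rose clearly from yaw 76° to 6°, from Mz about 0.34 to 0.9. There is also a large radial drag, because the pad is rubbing on the ball. Before any more turning I pause, unload, and re-measure on the plain bar further in.

```bash
python3 -m inch '[{"x":0,"y":0,"z":0,"yaw":0,"gripper":-0.34},{"x":0,"y":0,"z":0,"yaw":0,"gripper":-0.34}]' >/dev/null;python3 rel.py
python3 -m inch '[{"x":0,"y":-0.3,"z":0,"yaw":0,"gripper":-0.34},{"x":0,"y":-0.6,"z":0,"yaw":0,"gripper":-0.34},{"x":-1,"y":0,"z":0,"yaw":0,"gripper":-0.34},{"x":-1,"y":0,"z":0,"yaw":0,"gripper":-0.34},{"x":0,"y":0,"z":0,"yaw":0,"gripper":-0.34},{"x":0,"y":0,"z":0,"yaw":0,"gripper":-0.34}]';python3 rel.py
python3 - <<'E'
from h import *
f=grab("wrist","w4")
E
```

```text
t 19.63 pos [687.8  68.9 228.4] fix [ 75. -13.] yaw 6.1 F [-5.4  4.7 -0.3] r 76.1 ang 0.7 Mz 0.539 tz 0.179 w 30 q6 88
time_s: 20.13
ee_pos: [668.7, 74.4, 229.0]
ee_rot: [-179.9, -0.0, 6.2]
force: [-4.1, 3.6, 2.6]
gripper_width: 30.0
t 20.13 pos [668.7  74.4 229. ] fix [57.2 -4.1] yaw 6.2 F [-4.1  3.6  2.6] r 57.3 ang 6.4 Mz 0.317 tz 0.086 w 30 q6 89
```

View pics/w4.png

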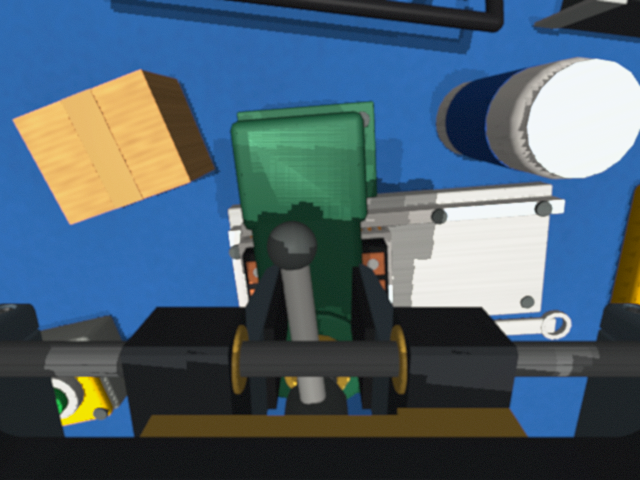

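Still touching: the bar leans left (ball at (291,245), hub at (315,405)), lagging the tool by about 8°. I'll centre the tool on the bar and align it, read the force bias, then push gently square to the bar.

```bash
python3 -m inch '[{"x":0,"y":-0.7,"z":0,"yaw":-0.8,"gripper":-0.34},{"x":0,"y":0,"z":0,"yaw":-0.8,"gripper":-0.34},{"x":0,"y":0,"z":0,"yaw":0,"gripper":-0.34},{"x":0,"y":0,"z":0,"yaw":0,"gripper":-0.34}]'>/dev/null;python3 rel.py
python3 -m inch '[{"x":0,"y":0.3,"z":0,"yaw":0,"gripper":-0.34},{"x":0,"y":0.3,"z":0,"yaw":0,"gripper":-0.34}]'>/dev/null;python3 rel.py
python3 -m inch '[{"x":0,"y":0.15,"z":0,"yaw":0,"gripper":-0.34},{"x":0,"y":0.15,"z":0,"yaw":0,"gripper":-0.34}]'>/dev/null;python3 rel.py
python3 -m inch '[{"x":0,"y":0.15,"z":0,"yaw":0,"gripper":-0.34},{"x":0,"y":0.15,"z":0,"yaw":0,"gripper":-0.34}]'>/dev/null;python3 rel.py
```

```text
t 20.52 pos [669.1  81.  228.5] fix [58.8  2.4] yaw 14.0 F [0.6 4.  1.3] r 58.8 ang 12.8 Mz 0.290 tz 0.069 w 30 q6 82
t 20.68 pos [670.2  78.  228.5] fix [59.3 -0.8] yaw 14.1 F [-1.3 12.8  1.9] r 59.3 ang 9.7 Mz 0.926 tz 0.164 w 30 q6 81
t 20.85 pos [671.1  75.6 228.5] fix [59.8 -3.4] yaw 14.1 F [-0.7 14.4  2.2] r 59.9 ang 7.2 Mz 0.906 tz 0.042 w 30 q6 81
t 21.02 pos [671.7  74.  228.5] fix [60. -5.] yaw 14.0 F [-1.3 16.   1.6] r 60.3 ang 5.7 Mz 0.777 tz -0.189 w 30 q6 81
```

The bar moved about 6° under a steady 13–16 N, with Mz 0.78–0.93. That is about 2.3–2.6 times the free 0.34–0.35, so it is firmly clamped and I stop turning. Now I release, lift and go to the test button.

```bash
python3 -m inch '[{"x":0,"y":-0.5,"z":0,"yaw":0,"gripper":-0.34},{"x":0,"y":-0.5,"z":0,"yaw":0,"gripper":-0.34},{"x":0,"y":0,"z":0,"yaw":0,"gripper":-0.34},{"x":0,"y":0,"z":-2,"yaw":0,"gripper":-0.34},{"x":0,"y":0,"z":-3,"yaw":0,"gripper":-0.34},{"x":0,"y":0,"z":-3,"yaw":0,"gripper":-0.34},{"x":-1.66,"y":-3.32,"z":0,"yaw":0,"gripper":-1},{"x":-1.66,"y":-3.32,"z":0,"yaw":0,"gripper":-1},{"x":-1.66,"y":-3.32,"z":0,"yaw":0,"gripper":-1},{"x":-1.66,"y":-3.32,"z":0,"yaw":0,"gripper":-1},{"x":-1.66,"y":-3.32,"z":0,"yaw":0,"gripper":-1},{"x":0,"y":0,"z":0,"yaw":0,"gripper":-1}]'
python3 rel.py 478 301 110 14
python3 - <<'E'
from h import *
np.set_printoptions(precision=1,suppress=True)
def cen(f,lo=(50,120,110)):
    m=cv2.inRange(cv2.cvtColor(f["pixels"],cv2.COLOR_RGB2HSV),lo,(80,255,255));k,l,st,ce=cv2.connectedComponentsWithStats(m)
    return [(st[i].tolist(),ce[i]) for i in range(1,k) if st[i,4]>25]
for n in("top","scene","wrist"):
    f=grab(n,"b_"+n)
    for st,c in cen(f):
        p=onz(f,c,84)
        if np.hypot(*(p-[478,301]))<60: print(n,st,c,p)
E
```

```text
time_s: 22.02
ee_pos: [544.1, 221.8, 308.4]
ee_rot: [-180.0, 0.1, 14.4]
force: [-0.4, -0.0, 0.4]
gripper_width: 0.6
t 22.02 pos [544.1 221.8 308.4] fix [-38.5 163.5] yaw 14.4 F [-0.4 -0.   0.4] r 168.0 ang 113.7 Mz 0.113 tz 0.041 w 1 q6 97
shift cm x -4.50 y -9.29 z 19.84 yaw units 0.07
top [191, 304, 8, 10, 57] [194.  308.7] [475.8 303.1]
scene [364, 196, 8, 6, 44] [367.5 198.5] [480.7 298.7]
wrist [208, 239, 28, 27, 583] [221.2 252. ] [476.5 301. ]
```

Wrist, top and scene views agree on the button at about (477, 301), which fits 84 mm height. I move above it and descend.

```bash
python3 -m inch '[{"x":-1.53,"y":-3.1,"z":0,"yaw":0,"gripper":-1},{"x":-1.53,"y":-3.1,"z":0,"yaw":0,"gripper":-1},{"x":-1.53,"y":-3.1,"z":0,"yaw":0,"gripper":-1},{"x":0,"y":0,"z":4,"yaw":0,"gripper":-1},{"x":0,"y":0,"z":4,"yaw":0,"gripper":-1},{"x":0,"y":0,"z":4,"yaw":0,"gripper":-1},{"x":0,"y":0,"z":4,"yaw":0,"gripper":-1},{"x":0,"y":0,"z":2,"yaw":0,"gripper":-1},{"x":0,"y":0,"z":0,"yaw":0,"gripper":-1},{"x":0,"y":0,"z":0,"yaw":0,"gripper":-1},{"x":0,"y":0,"z":0,"yaw":0,"gripper":-1}]'
python3 rel.py 477 301 106 14
```

```text
time_s: 23.08
ee_pos: [482.5, 297.8, 129.5]
ee_rot: [-180.0, -0.2, 14.1]
force: [0.2, -0.6, 0.6]
gripper_width: 0.3
t 23.08 pos [482.5 297.8 129.5] fix [-85.1 249.5] yaw 14.1 F [ 0.2 -0.6  0.6] r 263.7 ang 119.3 Mz 0.028 tz 0.001 w 0 q6 106
shift cm x -0.46 y -0.44 z 2.35 yaw units 0.01
```

```bash
python3 -m inch '[{"x":-0.46,"y":-0.44,"z":0,"yaw":0,"gripper":-1},{"x":0,"y":0,"z":1,"yaw":0,"gripper":-1},{"x":0,"y":0,"z":1,"yaw":0,"gripper":-1},{"x":0,"y":0,"z":0,"yaw":0,"gripper":-1},{"x":0,"y":0,"z":0,"yaw":0,"gripper":-1}]'>/dev/null; python3 rel.py 477 301 100 14
python3 -m inch '[{"x":0,"y":0,"z":0.3,"yaw":0,"gripper":-1},{"x":0,"y":0,"z":0.3,"yaw":0,"gripper":-1},{"x":0,"y":0,"z":0.2,"yaw":0,"gripper":-1},{"x":0,"y":0,"z":0,"yaw":0,"gripper":-1}]'>/dev/null; python3 rel.py
python3 -m inch '[{"x":0,"y":0,"z":0.15,"yaw":0,"gripper":-1},{"x":0,"y":0,"z":0,"yaw":0,"gripper":-1},{"x":0,"y":0,"z":0,"yaw":0,"gripper":-1}]'>/dev/null; python3 rel.py
```

```text
t 23.50 pos [474.4 300.9 107.4] fix [-92.5 254. ] yaw 14.2 F [-0.4  1.   0.8] r 270.3 ang 120.5 Mz 0.014 tz 0.044 w 0 q6 107
shift cm x 0.25 y 0.05 z 0.74 yaw units 0.03
t 23.83 pos [475.2 301.3 100.5] fix [-91.8 254.2] yaw 14.1 F [-1.7 -1.6  5.2] r 270.3 ang 120.3 Mz 0.633 tz 0.010 w 0 q6 107
t 24.08 pos [475.1 301.3 100.2] fix [-91.8 254.2] yaw 14.1 F [-3.5 -0.8 11.8] r 270.3 ang 120.3 Mz 0.893 tz -0.016 w 0 q6 107
```

It is fully down: 11.8 N at z = 100.2, with a hard stop. I hold for about 4 s, release and retreat.

```bash
python3 -m inch '[{"x":0,"y":0,"z":0.05,"yaw":0,"gripper":-1},{"x":0,"y":0,"z":0,"yaw":0,"gripper":-1},{"x":0,"y":0,"z":0,"yaw":0,"gripper":-1},{"x":0,"y":0,"z":0,"yaw":0,"gripper":-1},{"x":0,"y":0,"z":0,"yaw":0,"gripper":-1},{"x":0,"y":0,"z":0,"yaw":0,"gripper":-1},{"x":0,"y":0,"z":0,"yaw":0,"gripper":-1},{"x":0,"y":0,"z":0,"yaw":0,"gripper":-1},{"x":0,"y":0,"z":0,"yaw":0,"gripper":-1},{"x":0,"y":0,"z":0,"yaw":0,"gripper":-1},{"x":0,"y":0,"z":0,"yaw":0,"gripper":-1},{"x":0,"y":0,"z":0,"yaw":0,"gripper":-1}]'
for i in 1 2 3; do python3 -m inch '[{"x":0,"y":0,"z":0,"yaw":0,"gripper":-1},{"x":0,"y":0,"z":0,"yaw":0,"gripper":-1},{"x":0,"y":0,"z":0,"yaw":0,"gripper":-1},{"x":0,"y":0,"z":0,"yaw":0,"gripper":-1},{"x":0,"y":0,"z":0,"yaw":0,"gripper":-1},{"x":0,"y":0,"z":0,"yaw":0,"gripper":-1},{"x":0,"y":0,"z":0,"yaw":0,"gripper":-1},{"x":0,"y":0,"z":0,"yaw":0,"gripper":-1},{"x":0,"y":0,"z":0,"yaw":0,"gripper":-1},{"x":0,"y":0,"z":0,"yaw":0,"gripper":-1},{"x":0,"y":0,"z":0,"yaw":0,"gripper":-1},{"x":0,"y":0,"z":0,"yaw":0,"gripper":-1}]'; done
python3 -m inch '[{"x":0,"y":0,"z":-1,"yaw":0,"gripper":-1},{"x":0,"y":0,"z":-3,"yaw":0,"gripper":-1},{"x":0,"y":0,"z":-4,"yaw":0,"gripper":-1},{"x":0,"y":0,"z":-4,"yaw":0,"gripper":-1},{"x":0,"y":0,"z":-4,"yaw":0,"gripper":-1},{"x":-3,"y":-2,"z":0,"yaw":0,"gripper":-1},{"x":-3,"y":-2,"z":0,"yaw":0,"gripper":-1},{"x":-3,"y":-2,"z":0,"yaw":0,"gripper":-1},{"x":-3,"y":-2,"z":0,"yaw":0,"gripper":-1},{"x":0,"y":0,"z":0,"yaw":0,"gripper":-1},{"x":0,"y":0,"z":0,"yaw":0,"gripper":-1},{"x":0,"y":0,"z":0,"yaw":0,"gripper":-1}]'
python3 - <<'E'
from h import *
f=grab("top");g=grab("scene")
a=cv2.resize(f["pixels"][190:310,240:400],None,fx=5,fy=5)[:,:,::-1][:300*2];b=cv2.resize(g["pixels"][170:290,240:400],None,fx=5,fy=5)[:,:,::-1]
cv2.imwrite("pics/end.png",cv2.resize(np.vstack([a,b]),None,fx=.5,fy=.5)); cv2.imwrite("pics/end_top.png",a)
E
```

```text
time_s: 25.08
ee_pos: [475.2, 301.3, 100.2]
ee_rot: [-180.0, -0.1, 14.1]
force: [-3.3, -1.6, 14.1]
gripper_width: 0.8
time_s: 26.08
ee_pos: [475.2, 301.3, 100.2]
ee_rot: [-180.0, -0.1, 14.1]
force: [-3.6, -1.8, 14.1]
gripper_width: 0.3
time_s: 27.08
ee_pos: [475.2, 301.3, 100.2]
ee_rot: [-180.0, -0.1, 14.1]
force: [-3.1, -1.6, 14.6]
gripper_width: 0.7
time_s: 28.08
ee_pos: [475.2, 301.3, 100.2]
ee_rot: [-180.0, -0.1, 14.1]
force: [-3.2, -1.9, 15.3]
gripper_width: 0.7
time_s: 29.08
ee_pos: [339.5, 349.4, 258.0]
ee_rot: [180.0, -0.1, 14.2]
force: [-0.6, -0.0, -0.7]
gripper_width: 0.6
```

View pics/end.png

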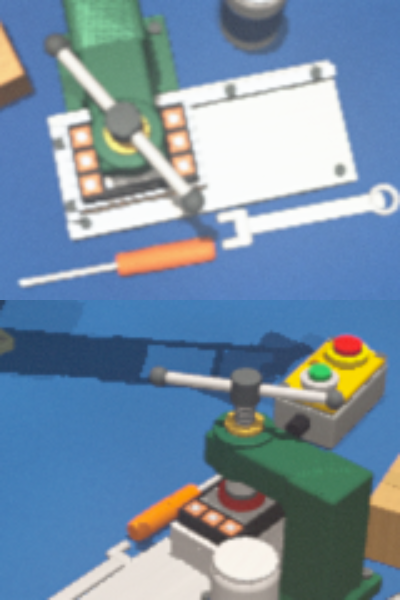

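The module sits in the corner with the pad down, and the bystanders and red button look untouched. But the bar is now at about 41°/221° in world axes, while I last pushed it to about 14°. It sprang back or was dragged counter-clockwise when I let go. I need to check that the clamp still holds, so I return to the bar with the fingers either side and push gently.

```bash
python3 -m inch '[{"x":0,"y":0,"z":-1.5,"yaw":-1,"gripper":-0.34},{"x":0,"y":0,"z":-1.5,"yaw":-1,"gripper":-0.34},{"x":0,"y":0,"z":-1.5,"yaw":-1,"gripper":-0.34},{"x":0,"y":0,"z":0,"yaw":-1,"gripper":-0.34},{"x":0,"y":0,"z":0,"yaw":-1,"gripper":-0.34},{"x":0,"y":0,"z":0,"yaw":-0.4,"gripper":-0.34},{"x":0.86,"y":3.9,"z":0,"yaw":0,"gripper":-0.34},{"x":0.86,"y":3.9,"z":0,"yaw":0,"gripper":-0.34},{"x":0.86,"y":3.9,"z":0,"yaw":0,"gripper":-0.34},{"x":0.86,"y":3.9,"z":0,"yaw":0,"gripper":-0.34},{"x":0.86,"y":3.9,"z":0,"yaw":0,"gripper":-0.34},{"x":0.86,"y":3.9,"z":0,"yaw":0,"gripper":-0.34}]'
python3 -m inch '[{"x":0.86,"y":3.9,"z":0,"yaw":0,"gripper":-0.34},{"x":0.86,"y":3.9,"z":0,"yaw":0,"gripper":-0.34},{"x":0.86,"y":3.9,"z":0,"yaw":0,"gripper":-0.34},{"x":0,"y":0,"z":0,"yaw":0,"gripper":-0.34},{"x":0,"y":0,"z":0,"yaw":0,"gripper":-0.34}]'
python3 rel.py 661 110.6 227 41
python3 - <<'E'
from h import *
f=cv2.imread("pics/end_top.png");hsv=cv2.cvtColor(f,cv2.COLOR_BGR2HSV)
from h import grab
fr=grab("top")
a,b=[onz(fr,(240+u*2/5-.4,190+v*2/5-.4),226) for u,v in((58*1.25,43*1.25),(193*1.25,200*1.25))] if 0 else [onz(fr,(240+u/2.5-.2,190+v/2.5-.2),226) for u,v in((58,43),(193,200))]
print(a,b,np.degrees(np.arctan2(*(a-b)[::-1])))
g=grab("wrist","w5")
print(proj(g,[[612,68,226],[612+90*np.cos(np.radians(41)),68+90*np.sin(np.radians(41)),226]]))
E
```

```text
time_s: 30.18
ee_pos: [534.3, 204.5, 302.6]
ee_rot: [180.0, -0.0, 41.0]
force: [-0.0, 0.5, -0.4]
gripper_width: 30.6
time_s: 30.6
ee_pos: [630.1, 133.1, 301.2]
ee_rot: [-179.9, 0.1, 40.9]
force: [-0.5, 1.0, 0.3]
gripper_width: 30.5
t 30.60 pos [630.1 133.1 301.2] fix [30.  60.7] yaw 40.9 F [-0.5  1.   0.3] r 67.7 ang 74.2 Mz -0.010 tz -0.064 w 30 q6 60
shift cm x 0.85 y 3.73 z 7.42 yaw units -0.03
[681.15325034 124.22505061] [542.33968446  11.24452511] 39.142183758997525
[[380.90072711 339.17663203]
 [387.98170751 202.20642806]]
```

View pics/w5.png

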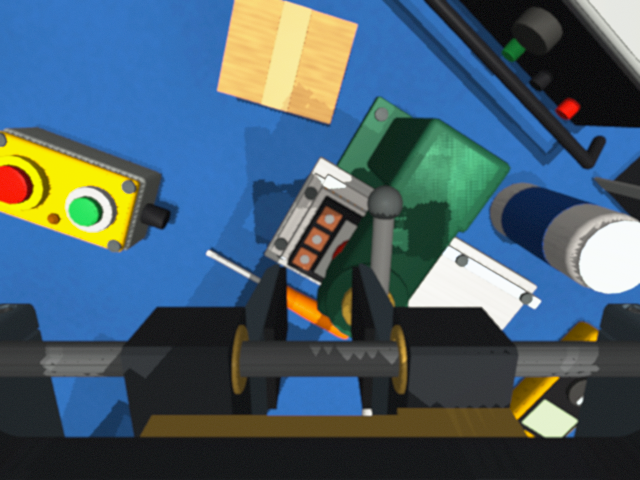

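The ball is at (386,203) against a predicted (388,202) for 41°, so the bar really is there. The module is still tight in the corner. Now a gentle push test (the last picture has been viewed).

```bash
python3 -m inch '[{"x":0.4,"y":1.8,"z":0,"yaw":0,"gripper":-0.34},{"x":0.4,"y":1.9,"z":0,"yaw":0,"gripper":-0.34},{"x":0,"y":0,"z":2.5,"yaw":0,"gripper":-0.34},{"x":0,"y":0,"z":2.5,"yaw":0,"gripper":-0.34},{"x":0,"y":0,"z":2.4,"yaw":0,"gripper":-0.34},{"x":0,"y":0,"z":0,"yaw":0,"gripper":-0.34},{"x":0,"y":0,"z":0,"yaw":0,"gripper":-0.34}]'>/dev/null; python3 rel.py
python3 -m inch '[{"x":0,"y":0.3,"z":0,"yaw":0,"gripper":-0.34},{"x":0,"y":0.3,"z":0,"yaw":0,"gripper":-0.34},{"x":0,"y":0,"z":0,"yaw":0,"gripper":-0.34}]'>/dev/null; python3 rel.py
python3 -m inch '[{"x":0,"y":0.15,"z":0,"yaw":0,"gripper":-0.34},{"x":0,"y":0,"z":0,"yaw":0,"gripper":-0.34}]'>/dev/null; python3 rel.py
```

```text
t 31.28 pos [657.4 114.1 228.5] fix [53.3 37. ] yaw 41.2 F [0.9 0.5 1.4] r 64.9 ang 45.3 Mz 0.008 tz 0.025 w 31 q6 58
t 31.53 pos [663.6 108.6 231.1] fix [58.5 30.5] yaw 41.1 F [-0.  -0.9  0.4] r 65.9 ang 38.0 Mz -0.083 tz -0.035 w 30 q6 57
t 31.70 pos [664.  107.5 229.8] fix [58.6 29.3] yaw 41.1 F [ 0.4  0.1 -0.6] r 65.5 ang 37.1 Mz -0.009 tz 0.003 w 30 q6 57
```

```bash
for i in 1 2 3 4; do python3 -m inch '[{"x":0,"y":0.15,"z":0,"yaw":0,"gripper":-0.34},{"x":0,"y":0,"z":0,"yaw":0,"gripper":-0.34}]'>/dev/null; python3 rel.py; done
```

```text
t 31.87 pos [664.7 106.3 229.1] fix [59.1 28. ] yaw 41.1 F [-1.   0.1  0.2] r 65.4 ang 35.9 Mz 0.102 tz 0.058 w 30 q6 57
t 32.03 pos [665.6 105.2 228.9] fix [59.8 26.8] yaw 41.1 F [0.2 1.1 0.2] r 65.5 ang 34.6 Mz 0.106 tz 0.052 w 30 q6 57
t 32.20 pos [666.3 104.5 228.9] fix [60.3 26. ] yaw 41.1 F [-0.8  0.5  0.6] r 65.7 ang 33.8 Mz 0.088 tz 0.034 w 30 q6 57
t 32.37 pos [666.4 104.4 228.8] fix [60.4 25.8] yaw 41.1 F [-4.1  2.7  1.2] r 65.7 ang 33.7 Mz 0.250 tz -0.044 w 30 q6 57
```

```bash
for i in 1 2 3 4; do python3 -m inch '[{"x":0,"y":0.1,"z":0,"yaw":0,"gripper":-0.34},{"x":0,"y":0,"z":0,"yaw":0,"gripper":-0.34}]'>/dev/null; python3 rel.py; done
```

```text
t 32.53 pos [666.4 104.3 228.8] fix [60.4 25.7] yaw 41.2 F [-4.9  6.2  0.7] r 65.7 ang 33.6 Mz 0.451 tz -0.066 w 30 q6 57
t 32.70 pos [666.5 104.3 228.7] fix [60.5 25.7] yaw 41.2 F [-6.   7.   1.9] r 65.7 ang 33.5 Mz 0.489 tz -0.108 w 30 q6 57
t 32.87 pos [666.6 104.2 228.7] fix [60.5 25.6] yaw 41.2 F [-8.   8.9  3.1] r 65.7 ang 33.4 Mz 0.655 tz -0.124 w 30 q6 56
t 33.03 pos [667.  103.7 228.7] fix [60.9 25.1] yaw 41.2 F [-8.3  8.8  1.6] r 65.8 ang 32.9 Mz 0.598 tz -0.185 w 30 q6 56
```

The bar held rigid up to about 0.6–0.65 N m, which is 1.75–1.9 times free running. So the clamp was firm, within the 1.5–2 range, while the button was held. I let go gently, lift straight up and retreat.

```bash
python3 -m inch '[{"x":0,"y":-0.4,"z":0,"yaw":0,"gripper":-0.34},{"x":0,"y":-0.4,"z":0,"yaw":0,"gripper":-0.34},{"x":0,"y":-0.4,"z":0,"yaw":0,"gripper":-0.34},{"x":0,"y":0,"z":0,"yaw":0,"gripper":-0.34},{"x":0,"y":0,"z":0,"yaw":0,"gripper":-0.34}]'>/dev/null; python3 rel.py
python3 -m inch '[{"x":0,"y":0,"z":-2,"yaw":0,"gripper":-0.34},{"x":0,"y":0,"z":-3,"yaw":0,"gripper":-0.34},{"x":0,"y":0,"z":-4,"yaw":0,"gripper":-0.34},{"x":0,"y":0,"z":0,"yaw":0,"gripper":-0.34},{"x":0,"y":0,"z":0,"yaw":0,"gripper":-0.34},{"x":0,"y":-3.5,"z":0,"yaw":0,"gripper":-0.34},{"x":0,"y":-3.5,"z":0,"yaw":0,"gripper":-0.34},{"x":0,"y":-3.5,"z":0,"yaw":0,"gripper":-0.34},{"x":0,"y":-3.5,"z":0,"yaw":0,"gripper":-0.34},{"x":0,"y":-3.5,"z":0,"yaw":0,"gripper":-0.34},{"x":0,"y":-3.5,"z":0,"yaw":0,"gripper":-0.34},{"x":0,"y":-3.5,"z":0,"yaw":0,"gripper":-0.34}]'
python3 -m inch '[{"x":0,"y":-3.5,"z":0,"yaw":0,"gripper":-0.34},{"x":0,"y":-3.5,"z":0,"yaw":0,"gripper":-0.34},{"x":0,"y":-3.5,"z":0,"yaw":0,"gripper":-0.34},{"x":0,"y":0,"z":0,"yaw":0,"gripper":-0.34},{"x":0,"y":0,"z":0,"yaw":0,"gripper":-0.34},{"x":0,"y":0,"z":0,"yaw":0,"gripper":-0.34}]'
python3 - <<'E'
from h import *
old=cv2.imread("pics/end_top.png");f=grab("top","fin")
a=cv2.resize(f["pixels"][190:310,240:400],None,fx=5,fy=5)[:,:,::-1]
d=cv2.absdiff(cv2.GaussianBlur(a,(0,0),4),cv2.GaussianBlur(old,(0,0),4)).max(2)
m=(d>35).astype(np.uint8);k,l,st,ce=cv2.connectedComponentsWithStats(m);print([st[i].tolist() for i in range(1,k) if st[i,4]>100])
# dark balls' search around the hub
fr=f;hub=np.array([612,68.]);h=cv2.cvtColor(cv2.GaussianBlur(f["pixels"],(0,0),.6),cv2.COLOR_RGB2HSV)
best=[]
for t in range(0,360,2):
    t_=np.radians(t);r=[proj(fr,[*(hub+q*np.array([np.cos(t_),np.sin(t_)])),226])[0] for q in (35,45,55,65,75)]
    best.append((np.mean([h[int(round(v)),int(round(u)),2]-0.5*h[int(round(v)),int(round(u)),1] for u,v in r]),t))
print(sorted(best)[-6:]); print(telemetry.state()["force"].round(1))
E
```

```text
t 33.45 pos [662.4 109.  229. ] fix [57.3 31.1] yaw 41.2 F [ 0.2  0.1 -0.2] r 65.2 ang 39.0 Mz 0.053 tz 0.055 w 30 q6 57
time_s: 34.45
ee_pos: [499.5, 294.2, 317.4]
ee_rot: [-180.0, 0.1, 41.1]
force: [0.4, -0.4, 0.6]
gripper_width: 30.2
time_s: 34.95
ee_pos: [432.0, 372.2, 317.9]
ee_rot: [180.0, 0.1, 41.2]
force: [0.0, -0.8, 0.6]
gripper_width: 30.2
[]
[(np.float64(228.9), 290), (np.float64(239.9), 216), (np.float64(240.1), 220), (np.float64(241.2), 42), (np.float64(243.6), 40), (np.float64(247.0), 218)]
[ 0.4  0.  -0.9]
```

```bash
python3 -c "
from workcell import env
print(env.job_done())"
```

```text
the job is handed in; nothing more can be done
None
```

The module is in the corner and clamped, the green button was held for about 4 s and let go, and the job is handed in at about 35 s. One worry remains: the screw may have been pushed close to the forcing limit for a moment.

- **Seating:** I pushed the module to the rear fence, then along the bed to the end stop. At both stops the force climbed with no further motion, at the positions the given sizes predict. The last pictures show the module square in the corner.
- **Clamping:** I turned the T-handle clockwise in two sweeps until the effort clearly rose. Free running measured about 0.34 N m.
- **Test button:** It was fully down against its stop for about 4 s at 12–15 N, then let go. I did not touch the red stop button.

**Checks that disagreed:**
- **Peak effort:** Near the end of turning, the measured torque was 0.78–0.93 N m, about 2.3–2.7 times free running. The pad was dragging on the handle's ball in part of that, so the figure is uncertain, but it may have briefly reached the 2.6 limit.
- **Handle moved back:** Before the button press the bar ended up about 25–30° counter-clockwise of where I thought I had left it. It either sprang back, was dragged as I withdrew, or I misjudged its angle.
- **Recheck after the button press:** Because of that I pushed the bar again. It held until about 0.60–0.65 N m (1.75–1.9 times free running, in the firm range), then gave well under 1°. After I let go, a before-and-after comparison of top-camera pictures of the clamp area showed no change.

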